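# Feed a tube carrier down the chute into the escapement

### The job

Pick up the grey tube carrier puck, stand it in the wide loading bay at the top of the sloped feed chute and let go. Then, with the closed gripper behind it, push it gently down the chute, under the hood and against the spring-loaded stop, until the little catch in the chute floor springs up behind it and keeps it there. Do not ram the stop to the end of its travel, and do not knock the other things about.

Things in the scene. Friction and masses are not known exactly. Their poses are not given: they have to be found in the camera images.
- puck: Loose grey plastic tube carrier, round: body 46 mm in diameter, 34 mm high; on it a neck 30 mm in diameter up to 54 mm (grip the neck); dark bore on top. 0.17 to 0.34 kg. Starts upright on the bench near a white jar (85 mm high) and a small glass beaker (58 mm high), each at least 90 mm off, centre to centre. Origin: centre of its underside; z up along its axis.
- trough: Sloped aluminium chute, fixed, 260 mm long, 14 degrees; its place and heading vary. Origin: mid-length, mid-width on the floor's surface, 75 mm above the bench. x points downhill along the floor, y across, z square to the floor, up. Floor from x = -130 (open upper end) to +130 mm. Side walls rise 12 mm above the floor. Friction may hold the puck anywhere.
- bay (a point): Middle of the loading bay, on the chute floor (x = -70 mm in the trough frame, same axes). The bay, x = -130 to -45 mm, is 62 mm wide between its walls, open above and at its upper end; from there the walls narrow to 54 mm apart at x = -15 mm and stay so downhill.
- lower (a point): Point on the chute floor at x = +45 mm in the trough frame. An escapement head (hood, stop and catch together) is clamped here, shifted by up to 20 mm up or down the chute: the shift is not measured, find it by feel. The caught puck's centre is at this point plus the shift. Push on the puck's body from behind, fingertips 12 to 20 mm above the floor: clear of walls and catch, about level with the stop.
- hood (a point): A fixed point on the chute's centre line, 57 mm above the floor at x = +45 mm; it does not follow the shift. The hood is a flat grey roof on side plates, 91 mm wide, 55.4 to 59.4 mm above the floor, from 10 mm uphill of the caught puck's centre to 62 mm downhill of it. The upright puck (54 mm) just passes under it and is kept from rearing up; a gripper holding its neck does not.
- stop (a joint): Travel in m of the spring-loaded stop, a steel plunger 26 mm in diameter facing uphill under the hood, its centre 16 mm above the floor: 0 free, grows as the puck presses it downhill, 0.012 at the end. Spring 1.6 N/mm. The catch springs up at about 4.5 to 5.5 mm (5 to 11 N of push, with friction); caught, the puck keeps it at about 3 to 5 mm. Over 0.010 (16 N) is rammed.
- catch (a joint): Angle in rad of the catch, a steel spring tongue 45 mm long, 14 mm wide in the middle of the chute floor, hinged at its uphill end, tip 5.5 mm above the floor: 0 up, about 0.12 to 0.15 under the puck (whose weight presses it down). It springs up to 0 once the puck has passed; its tip then stands just behind the puck's rear edge. If the puck settles, friction may drag it back to 0.06: it still holds.
- stand: Foot of the chute: aluminium base plate 250 x 120 x 8 mm fixed on the bench, carrying the chute and head. Origin: centre of its underside, straight below the trough's origin.
- salt_jar: Bystander, loose: white lidded jar 56 mm in diameter, 85 mm high. Origin: centre of its underside. Leave it where it is.
- beaker_small: Bystander, loose: small glass beaker 50 x 55 x 58 mm. Origin: centre of its underside. Leave it where it is.
- petri_1: Bystander, loose: covered culture dish 93 mm in diameter, 18 mm high. Origin: centre of its underside. Leave it where it is.
- stopper_1: Bystander, loose: dark red rubber stopper 28 mm in diameter, 24 mm high. Origin: centre of its underside. Leave it where it is.
- marker_red: Bystander, loose: felt marker with a red cap, 17 x 135 x 16 mm, lying. Origin: centre of its underside. Leave it where it is.
There are look-alikes about, which are no part of the job. Leave any turquoise or yellow look-alike of the puck alone.

How it is judged:
On the way, in this order (a step that is already met when the one before it is completed fails the run):
1. the puck stands in the loading bay, let go (z of puck in the frame of trough between -0.003 and 0.006 m and angle between the z axis of puck and the z axis of trough, either way round below 0.09 rad and x of puck in the frame of trough between -0.125 and -0.03 m and contact force between the fingers and puck below 0.1 N), for 0.2 s.
2. the puck, standing in the chute, presses the stop (z of puck in the frame of trough between -0.003 and 0.006 m and angle between the z axis of puck and the z axis of trough, either way round below 0.09 rad and value of joint stop above 0.003 m), for 0.05 s.
At the end, for the whole second after the job is handed in: The puck stands flat on the chute floor (within 6 mm and 0.09 rad), at rest and untouched, caught between the stop and the raised catch: stop held pressed 1.8 to 6.5 mm, catch risen behind it (below 0.08 rad; 0 is fully up) (z of puck in the frame of trough between -0.003 and 0.006 m and angle between the z axis of puck and the z axis of trough, either way round below 0.09 rad and value of joint stop between 0.0018 and 0.0065 m and value of joint catch below 0.08 rad and x of puck in the frame of trough above 0.015 m and contact force between the fingers and puck below 0.1 N and linear speed of puck below 0.01 m/s).
It fails at once if the stop is rammed (pressed beyond 10 of its 12 mm) (value of joint stop above 0.01 m).
It fails at once if the robot bears on the chute, hood or stop with more than 25 N (contact force between any of the arm, the fingers and stand above 25 N).
It fails at once if a bystander is knocked about (moved more than 40 mm) (distance of any of salt_jar, beaker_small, petri_1, stopper_1, marker_red from where it was at the start of the episode above 0.04 m).
It also fails if it takes over 64 s, if anything falls off the work surface, if the arm or the gripper's body presses on something with over 40 N, if the wrist force passes 120 N, or if a joint passes its speed limit or range.

### The arm

A 6-joint arm with a two-finger parallel gripper is mounted at the origin on a cart in front of the work surface, level with it; the furniture and walls round the work are solid. World frame = base frame: x ahead of the robot, y to its left, z up, the work surface at z = 0. Lengths are in m, angles in rad, forces in N, time in s.
With the tool pointing down it reaches from about 0.35 to 1 m from the base axis. Payload 7.1 kg.
Tool frame: the origin (TCP) lies between the finger pads; the fingertips stand 22 mm ahead of it and the grasp point (between the pads) lies 3 mm ahead of it; z points along the fingers, y is the line along which they close (so a half turn about z gives the same grasp; the last joint's range is limited). The gripper opens to 85 mm and grips with 20 to 120 N. Pads are 22 mm wide; open, the fingers measure 114 mm over their backs; the gripper's body (76 mm by 85 mm) begins 54 mm behind the grasp point. The pads swing forward as they close: fully open they stand 13 mm farther back than shut.
Start: joints at [-1.219, 0.423, 1.63, -0, 1.089, -0.019], TCP at [0.226, -0.583, 0.253] pointing down, gripper open.
Joint ranges: [-3, 3], [-0.9, 2.11], [0.09, 2.58], [-1.31, 4.45], [0.11, 2.69], [-2.54, 2.54]. Speed limits (rad/s): [2.39, 2.39, 3.01, 3.14, 3.14, 3.14].

### API

Orientations are given as a rotation vector (axis times angle).
In Python, from rig import manip gives the robot as it stands. The module is installed in compiled form; this text tells all that it offers. Calls block until the motion is done:
- manip.move_to(position, orientation): joint-space move of the TCP to a pose.
- manip.servo_line(position, orientation=None, rate=0.15): straight line of the TCP; orientation=None keeps the orientation; rate is the mean speed in m/s.
- manip.set_joints(angles): joint-space move.
- manip.command_gripper(opening, f_grip=None): finger opening in m; f_grip is the grip in N (None keeps the last); returns when the fingers have stopped.
- manip.hold(seconds).
- manip.solve_ik(position, orientation): joint angles nearest the present ones, or None.
- manip.camera(name): name is "scene" or "top" or "wrist"; returns a dict with "image" (384x512x3 uint8, red, green, blue), "fx", "fy", "cx", "cy" (pixels), "cam_to_world" (4x4, takes a point from camera to world coordinates); the wrist camera has in their place "mount" (4x4, takes a point from camera to tool coordinates, whose origin is the TCP and whose axes are the flange's). Camera axes: x right, y down, z forward; pixel columns grow to the right and rows downward; lengths in m; the calibration is good to about 2 mm. A picture is of the moment at which its call begins: read the wrist's pose just before it. There is no depth.
A pose or a line that the arm cannot do raises manip.IKError and nothing moves.
- manip.sign_off(): hands the job in; it is judged then, once.
Readings, each from a call of its own:
- manip.get_time(): time.
- manip.get_joint_positions(): joint angles.
- manip.get_joint_vel(): joint speeds.
- manip.get_tau(): joint torques, N m.
- manip.get_position(): TCP position.
- manip.get_ee_rot(): TCP orientation.
- manip.get_contact_force(): force on the tool from outside, world axes, zero at the start.
- manip.get_torque(): the same for the moment, N m.
- manip.get_width(): finger opening in m.
- manip.get_grip_force(): force on a finger pad.
Only numpy, scipy, OpenCV 4.12 (cv2) and the standard library are available. Lean on these libraries where they do the work, as an engineer would, in place of code of your own. Each camera call takes 0.05 s, during which the arm holds its last target. There are 200 camera calls.

## Working session

There is one attempt and no reset: what is moved stays moved. The work goes in short steps, each a Python script; the robot and the scene stay as the last script left them, time stands still between calls to the robot, and variables do not carry over. Pictures are saved under pics/ and viewed, at most 10 in all, crops included, and the job is handed in when it is done.

```bash
mkdir -p pics; ls; python3 - <<'E'
from rig import manip
import cv2,numpy as np,pickle
d={}
for n in ("scene","top"):
    c=manip.camera(n); d[n]=c
    print(n,c["fx"],c["fy"],c["cx"],c["cy"],np.round(c["cam_to_world"],4).tolist())
    cv2.imwrite(f"pics/{n}0.png",c["image"][...,::-1])
pickle.dump(d,open("cams.pkl","wb"))
print(manip.get_time(),manip.get_ee_rot(),manip.get_contact_force())
E
```

```text
pics
scene 448.89827943473875 448.89827943473875 257.41389298207173 195.68445068520091 [[-0.8084, -0.4328, 0.3989, 0.0353], [-0.5886, 0.5953, -0.5469, 0.8781], [-0.0008, -0.677, -0.736, 1.0521], [0.0, 0.0, 0.0, 1.0]]
top 367.0625569325044 367.0625569325044 262.45378005781953 190.78876274312944 [[-0.009, -0.983, 0.1834, 0.4003], [-0.9998, 0.0122, 0.0167, 0.1521], [-0.0186, -0.1832, -0.9829, 0.9981], [0.0, 0.0, 0.0, 1.0]]
0.1 [-3.08648170e+00 -5.78783322e-01  3.59853339e-04] [-0.90668584 -0.51010109  0.34061545]
```

View pics/scene0.png

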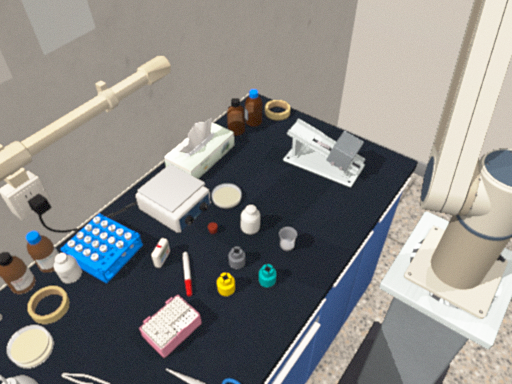

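View pics/top0.png

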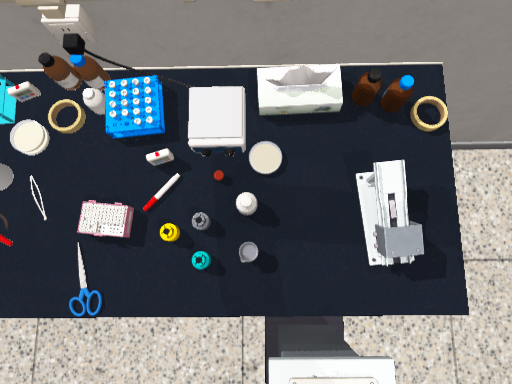

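The top view shows three puck-shaped candidates: grey at (201,221), yellow at (170,232) and turquoise at (201,260). Grey is the one meant; the other two colours are excluded. The chute is at about (390,165) to (400,255), with its hood toward the robot. I'll enlarge both.

```bash
python3 - <<'E'
import cv2,numpy as np
t=cv2.imread("pics/top0.png");s=cv2.imread("pics/scene0.png")
r=lambda im,x,y,w,h,W,H:cv2.resize(im[y:y+h,x:x+w],(W,H),interpolation=cv2.INTER_CUBIC)
a=r(t,350,150,80,120,400,600)
b=r(s,275,110,100,80,400,320)
c=r(t,160,195,80,56,400,280)
cv2.imwrite("pics/crop1.png",np.hstack([a,np.vstack([b,c])]))
E
```

```text
(no output)
```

View pics/crop1.png

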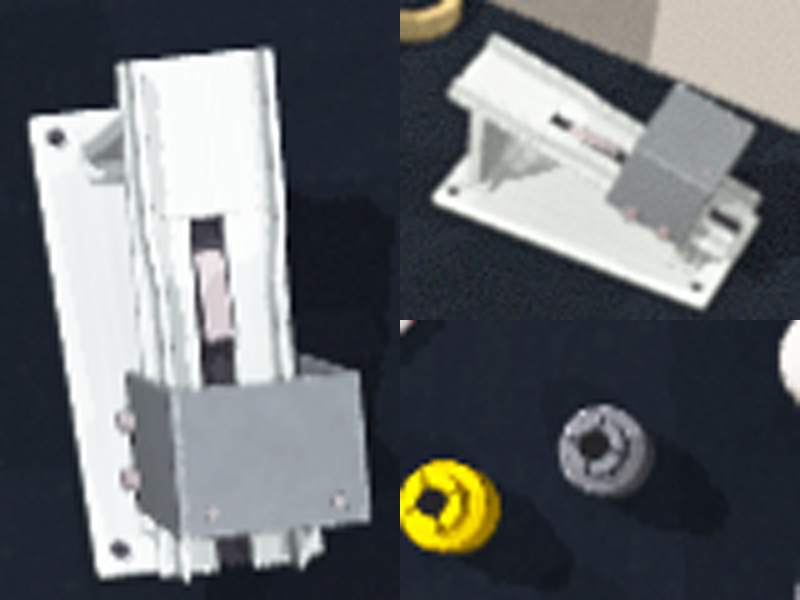

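The crop confirms the grey puck, with its bore at about top (199,220). The base plate's left-edge corners are at top (356,173) and (370,266). Next I'll get rough world positions.

```bash
cat > h.py <<'E'
import numpy as np,pickle,cv2
from scipy.spatial.transform import Rotation as R
cams=pickle.load(open("cams.pkl","rb"))
def ray(c,T,u,v):
    d=T[:3,:3]@np.array([(u-c["cx"])/c["fx"],(v-c["cy"])/c["fy"],1.]);return T[:3,3],d/np.linalg.norm(d)
def hit(c,u,v,z,T=None):
    o,d=ray(c,np.array(c["cam_to_world"]) if T is None else T,u,v);return o+d*(z-o[2])/d[2]
def proj(c,p,T=None):
    T=np.array(c["cam_to_world"]) if T is None else T
    q=np.linalg.inv(T)@np.append(p,1);return np.array([c["fx"]*q[0]/q[2]+c["cx"],c["fy"]*q[1]/q[2]+c["cy"]])
def down(yaw): # tool z down, tool y (closing) at angle yaw+90 ; tool x at yaw
    x=np.array([np.cos(yaw),np.sin(yaw),0]);z=np.array([0,0,-1.]);return R.from_matrix(np.c_[x,np.cross(z,x),z]).as_rotvec()
E
python3 - <<'E'
from h import *
from rig import manip
t,s=cams["top"],cams["scene"]
for u,v in[(356,173),(370,265.6)]:print("top",hit(t,u,v,.008))
for u,v in[(283,161.75),(347.5,187),(365.5,162.5)]:print("scene",hit(s,u,v,.008))
print("puck bore",hit(t,199.0,219.6,.054))
for n,u,v,z in[("jar",246,202,.085),("beaker",248.5,250,.058),("turq",200,258,.054),("yel",168,230,.054)]:print(n,hit(t,u,v,z))
# puck in scene: grey mask
print("scene",hit(s,237,250,.054))
print(R.from_rotvec(manip.get_ee_rot()).as_matrix().round(3)); w=manip.camera("wrist");print(w["fx"],w["cx"],w["cy"],np.round(w["mount"],4).tolist())
E
```

```text
top [ 0.63169631 -0.08935952  0.008     ]
top [ 0.38140981 -0.1121432   0.008     ]
scene [ 0.62309128 -0.07549248  0.008     ]
scene [ 0.38915778 -0.09888911  0.008     ]
scene [ 0.39480931 -0.23680364  0.008     ]
puck bore [0.50267181 0.33299809 0.054     ]
jar [0.54246477 0.20930261 0.085     ]
beaker [0.42368979 0.20475018 0.058     ]
turq [0.40489596 0.32822136 0.054     ]
yel [0.4766619  0.41256888 0.054     ]
scene [0.50309058 0.33118538 0.054     ]
[[ 0.932  0.362 -0.   ]
 [ 0.362 -0.932  0.001]
 [ 0.    -0.001 -1.   ]]
292.31497700011016 251.72254529211176 189.35232570525224 [[0.0008, -0.9588, -0.2842, 0.0716], [1.0, 0.0011, -0.0008, -0.0], [0.0011, -0.2842, 0.9588, -0.1215], [0.0, 0.0, 0.0, 1.0]]
```

```bash
cat >> h.py <<'E'
def wrist(manip,name):
    p=np.array(manip.get_position());r=R.from_rotvec(manip.get_ee_rot()).as_matrix()
    c=manip.camera("wrist");T=np.eye(4);T[:3,:3]=r;T[:3,3]=p;c["cam_to_world"]=T@np.array(c["mount"])
    pickle.dump(c,open(f"{name}.pkl","wb"));cv2.imwrite(f"pics/{name}.png",c["image"][...,::-1]);return c
E
python3 - <<'E'
from h import *
from rig import manip
manip.move_to([.44,-.167,.30],down(.09));wrist(manip,"w_chute")
manip.move_to([.45,.37,.24],down(np.radians(-36)));wrist(manip,"w_puck")
print(manip.get_time(),manip.get_joint_positions(),manip.get_contact_force())
a=cv2.imread("pics/w_chute.png");b=cv2.imread("pics/w_puck.png")
cv2.imwrite("pics/w1.png",np.vstack([a[:300],b[:300]]))
E
```

```text
Traceback (most recent call last):
rig.IKError: the arm cannot take that pose within its joint ranges
```

```bash
python3 - <<'E'
from h import *
from rig import manip
print(manip.get_time(),np.round(manip.get_joint_positions(),2))
for d in range(-180,180,18):
    q=manip.solve_ik([.503,.333,.058],down(np.radians(d)));print(d,None if q is None else np.round(q,2))
def rot(yaw,t): # tool x uphill at yaw, tilt t
    u=np.array([np.cos(yaw),np.sin(yaw),0]);x=u*np.cos(t)+np.array([0,0,np.sin(t)]);z=u*np.sin(t)-np.array([0,0,np.cos(t)])
    return R.from_matrix(np.c_[x,np.cross(z,x),z]).as_rotvec()
for p in ([.6,-.15,.16],[.64,-.15,.12],[.5,-.16,.1]):
  for t in(0,.12,.244):
    for y in (.09,.09+np.pi):
      q=manip.solve_ik(p,rot(y,t if y<1 else -t));print(p,t,round(y,2),None if q is None else np.round(q,2))
E
```

```text
1.9167 [-0.39  0.13  1.91 -0.    1.09  1.09]
-180 [ 0.57  0.66  1.77 -0.    0.71 -1.01]
-162 [ 0.57  0.66  1.77 -0.    0.71 -1.32]
-144 [ 0.57  0.66  1.77 -0.    0.71 -1.63]
-126 [ 0.57  0.66  1.77 -0.    0.71 -1.95]
-108 [ 0.57  0.66  1.77 -0.    0.71 -2.26]
-90 None
-72 None
-54 None
-36 None
-18 [ 0.57  0.66  1.77 -0.    0.71  2.45]
0 [ 0.57  0.66  1.77 -0.    0.71  2.14]
18 [ 0.57  0.66  1.77 -0.    0.71  1.82]
36 [ 0.57  0.66  1.77 -0.    0.71  1.51]
54 [ 0.57  0.66  1.77 -0.    0.71  1.19]
72 [ 0.57  0.66  1.77 -0.    0.71  0.88]
90 [ 0.57  0.66  1.77 -0.    0.71  0.57]
108 [ 0.57  0.66  1.77 -0.    0.71  0.25]
126 [ 0.57  0.66  1.77 -0.    0.71 -0.06]
144 [ 0.57  0.66  1.77  0.    0.71 -0.38]
162 [ 0.57  0.66  1.77  0.    0.71 -0.69]
[0.6, -0.15, 0.16] 0 0.09 [-0.26  0.53  1.71 -0.    0.91  1.22]
[0.6, -0.15, 0.16] 0 3.23 [-0.26  0.53  1.71 -0.    0.91 -1.93]
[0.6, -0.15, 0.16] 0.12 0.09 [-0.28  0.49  1.78  0.06  0.76  1.15]
[0.6, -0.15, 0.16] 0.12 3.23 [-0.28  0.49  1.78  0.06  0.76 -1.99]
[0.6, -0.15, 0.16] 0.244 0.09 [-0.31  0.46  1.85  0.16  0.61  1.05]
[0.6, -0.15, 0.16] 0.244 3.23 [-0.31  0.46  1.85  0.16  0.61 -2.09]
[0.64, -0.15, 0.12] 0 0.09 [-0.25  0.63  1.63 -0.    0.88  1.23]
[0.64, -0.15, 0.12] 0 3.23 [-0.25  0.63  1.63 -0.    0.88 -1.91]
[0.64, -0.15, 0.12] 0.12 0.09 [-0.27  0.6   1.71  0.06  0.73  1.17]
[0.64, -0.15, 0.12] 0.12 3.23 [-0.27  0.6   1.71  0.06  0.73 -1.97]
[0.64, -0.15, 0.12] 0.244 0.09 [-0.29  0.57  1.78  0.17  0.57  1.07]
[0.64, -0.15, 0.12] 0.244 3.23 [-0.29  0.57  1.78  0.17  0.57 -2.08]
[0.5, -0.16, 0.1] 0 0.09 [-0.33  0.51  1.94 -0.    0.69  1.15]
[0.5, -0.16, 0.1] 0 3.23 [-0.33  0.51  1.94 -0.    0.69 -1.99]
[0.5, -0.16, 0.1] 0.12 0.09 [-0.36  0.49  2.01  0.1   0.54  1.04]
[0.5, -0.16, 0.1] 0.12 3.23 [-0.36  0.49  2.01  0.1   0.54 -2.1 ]
[0.5, -0.16, 0.1] 0.244 0.09 [-0.39  0.47  2.07  0.29  0.4   0.83]
[0.5, -0.16, 0.1] 0.244 3.23 [-0.39  0.47  2.07  0.29  0.4  -2.31]
```

View pics/w_chute.png

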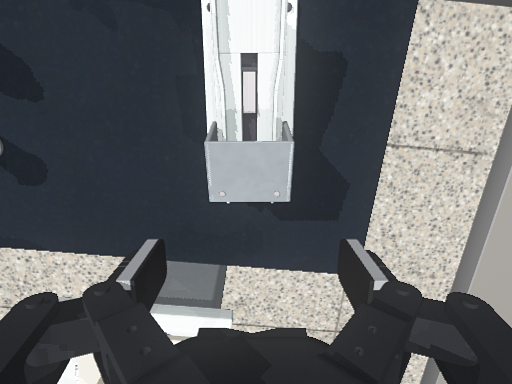

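The hood is at px (206-294, 140-201) and the floor slot with the catch at u 242-257, v 52-140; the chute's upper end is cut off. I'll take one more view further uphill, then one over the puck.

```bash
python3 - <<'E'
from h import *
from rig import manip
manip.move_to([.53,-.16,.30],down(.09));wrist(manip,"w_chute2")
manip.move_to([.555,.297,.24],down(np.radians(144)));wrist(manip,"w_puck")
print(manip.get_time(),manip.get_contact_force())
a=cv2.imread("pics/w_chute2.png");b=cv2.imread("pics/w_puck.png")
cv2.imwrite("pics/w1.png",np.vstack([a[:300],b[:300]]))
E
```

```text
4.1583 [ 0.43181618 -0.88400408  0.68955164]
```

View pics/w1.png

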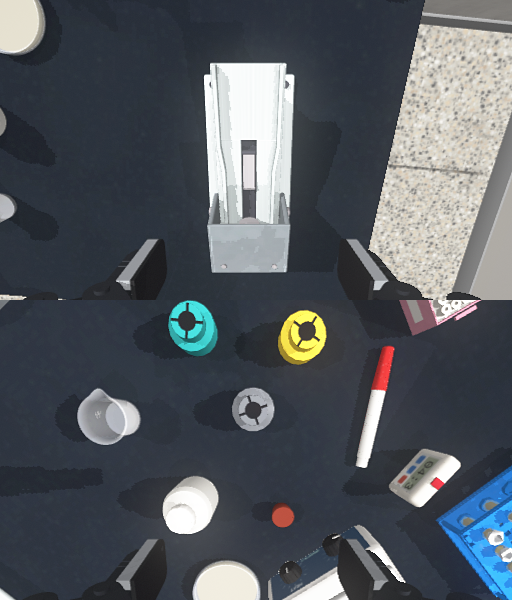

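The grey puck's bore is at (253,109) in w_puck, clear of its neighbours. In w_chute2 the chute's upper end is at v≈64 (u 210-285) and the plate's uphill corners are at (205,75) and (294,75). Now I'll pull out the edges numerically.

```bash
python3 - <<'E'
from h import *
c=pickle.load(open("w_chute2.pkl","rb"));g=cv2.cvtColor(c["image"],cv2.COLOR_RGB2GRAY).astype(float)
for v in (66,70,73,75,76,78,82,100,120,140,180,210,230,250,268):
    r=g[v,190:310]; i=np.where(r>100)[0]; print(v,190+i.min() if len(i) else None,190+i.max() if len(i) else None, 'slot' , 225+np.where(g[v,225:275]<130)[0][[0,-1]] if (g[v,225:275]<130).any() else '')
print("col248",[int(x) for x in g[56:72,248]],[int(x) for x in g[134:148,248]],[int(x) for x in g[218:230,230]],[int(x) for x in g[264:278,230]])
for v in (90,150,190):print(v,g[v,200:235].astype(int).tolist(),g[v,262:300].astype(int).tolist())
w=pickle.load(open("w_puck.pkl","rb"));im=w["image"];hsv=cv2.cvtColor(im,cv2.COLOR_RGB2HSV)
m=((hsv[...,1]<60)&(hsv[...,2]>85)).astype(np.uint8);m[:, :215]=0;m[:,295:]=0;m[:75]=0;m[150:]=0
n=cv2.findContours(m,0,2)[0];k=max(n,key=cv2.contourArea);e=cv2.minEnclosingCircle(k);print("puck circle",e,cv2.contourArea(k))
d=((hsv[...,2]<70)).astype(np.uint8);s=d[100:120,243:263];ys,xs=np.where(s);print("bore",243+xs.mean(),100+ys.mean(),len(xs))
bu,bv=243+xs.mean(),100+ys.mean();print(hit(w,bu,bv,.054),hit(w,*e[0],.034))
E
```

```text
66 210 286 slot 
70 210 285 slot 
73 210 285 slot 
75 204 293 slot 
76 204 294 slot 
78 204 294 slot 
82 204 294 slot 
100 205 293 slot 
120 206 292 slot 
140 207 291 slot [241 256]
180 208 290 slot [242 255]
210 209 289 slot [243 255]
230 208 289 slot 
250 210 287 slot 
268 211 286 slot 
col248 [61, 64, 63, 65, 63, 60, 87, 215, 255, 252, 251, 251, 251, 251, 251, 251] [252, 252, 252, 252, 255, 255, 82, 93, 100, 100, 100, 100, 100, 97] [191, 191, 192, 192, 191, 169, 146, 194, 184, 180, 180, 180] [175, 175, 175, 176, 175, 175, 177, 177, 128, 49, 54, 53, 53, 52]
90 [59, 60, 57, 50, 133, 253, 255, 253, 252, 251, 253, 244, 231, 252, 252, 253, 232, 155, 191, 222, 224, 228, 227, 225, 225, 223, 221, 220, 222, 222, 249, 252, 251, 250, 251] [250, 250, 250, 251, 251, 251, 251, 249, 250, 251, 251, 240, 238, 230, 232, 235, 195, 248, 253, 251, 242, 225, 224, 255, 255, 255, 247, 254, 255, 255, 255, 196, 89, 59, 64, 67, 70, 69]
150 [62, 63, 62, 65, 66, 65, 54, 196, 252, 250, 248, 249, 246, 244, 242, 224, 235, 237, 251, 254, 246, 170, 176, 225, 229, 231, 230, 228, 228, 228, 225, 251, 251, 251, 252] [252, 252, 251, 252, 253, 252, 252, 252, 246, 243, 244, 235, 229, 201, 250, 253, 254, 228, 229, 219, 229, 229, 229, 235, 233, 233, 233, 232, 228, 141, 71, 62, 64, 64, 64, 62, 62, 62]
190 [57, 57, 57, 58, 59, 59, 60, 58, 45, 250, 253, 248, 249, 248, 249, 247, 248, 243, 232, 241, 241, 243, 235, 250, 252, 254, 178, 164, 193, 196, 196, 199, 197, 196, 195] [243, 242, 240, 239, 240, 240, 241, 235, 214, 216, 252, 252, 223, 223, 229, 228, 228, 209, 228, 232, 233, 234, 234, 233, 232, 233, 232, 230, 116, 53, 57, 58, 59, 58, 59, 58, 58, 56]
puck circle ((252.61016845703125, 108.72457885742188), 22.002777099609375) 1419.5
bore 252.89903846153845 109.6298076923077 208
[0.50229433 0.33576134 0.054     ] [0.50178048 0.33588199 0.034     ]
```

```bash
python3 - <<'E'
from h import *
c=pickle.load(open("w_chute2.pkl","rb"));w=pickle.load(open("w_chute.pkl","rb"));t=cams["top"]
L=[hit(c,u,v,.008) for u,v in((203.9,80),(206.8,150),(208.7,190))];Rr=[hit(c,u,v,.008) for u,v in((294,80),(291.1,150),(289.9,190))]
print("plateL",np.round(L,4).tolist(),"R",np.round(Rr,4).tolist())
P=[hit(c,204,74.4,.008),hit(c,294,74.4,.008)];print("plate uphill corners",np.round(P,4))
d=L[-1]-L[0];print("headL",np.arctan2(-d[1],-d[0]));d=Rr[-1]-Rr[0];print("headR",np.arctan2(-d[1],-d[0]))
d=P[0]-P[1];print("across",np.arctan2(d[1],d[0])-np.pi/2,np.linalg.norm(d))
zf=.075+.13*np.sin(np.radians(14));e=[hit(c,u,62.7,zf) for u in(210,248,286)];print("upper end z floor",np.round(e,4))
# slot centre line and catch
for u,v,x in((249,139.9,None),(249,210,None)):print("slot",hit(c,u,v,.085))
g=cv2.cvtColor(t["image"],cv2.COLOR_RGB2GRAY)
for v in (176,190,205,220,235,250,262):
    i=350+np.where(g[v,350:425]>110)[0];print(v,i.min(),np.round(hit(t,i.min()-.5,v,.008),4))
E
```

```text
plateL [[0.6241, -0.0878, 0.008], [0.5313, -0.096, 0.008], [0.4724, -0.1016, 0.008]] R [[0.6349, -0.2068, 0.008], [0.5422, -0.2149, 0.008], [0.4833, -0.2208, 0.008]]
plate uphill corners [[ 0.631  -0.0877  0.008 ]
 [ 0.6417 -0.2058  0.008 ]]
headL 0.09042805017558295
headR 0.09235579051454705
across 0.09056452372239554 0.11866306259022233
upper end z floor [[ 0.6355 -0.109   0.1064]
 [ 0.6389 -0.1466  0.1064]
 [ 0.6423 -0.1842  0.1064]]
slot [ 0.56042966 -0.15430342  0.085     ]
slot [ 0.47552    -0.16179924  0.085     ]
176 356 [ 0.6232 -0.0875  0.008 ]
190 358 [ 0.584  -0.0908  0.008 ]
205 360 [ 0.5426 -0.0939  0.008 ]
220 363 [ 0.5018 -0.0996  0.008 ]
235 365 [ 0.4616 -0.1025  0.008 ]
250 367 [ 0.422  -0.1054  0.008 ]
262 369 [ 0.3907 -0.1088  0.008 ]
```

```bash
cat >> h.py <<'E'
TY=.0905;TO=np.array([.512,-.1585,.075]);A=np.radians(14)
U=np.array([np.cos(TY),np.sin(TY),0])
TX=-U*np.cos(A)-np.array([0,0,np.sin(A)]);TZ=-U*np.sin(A)+np.array([0,0,np.cos(A)]);TYv=np.cross(TZ,TX)
def tr(x,y,z): return TO+x*TX+y*TYv+z*TZ
def totr(p): d=np.array(p)-TO;return np.array([d@TX,d@TYv,d@TZ])
def rot(t): # tool x uphill; t=A square to floor, 0 vertical
    x=U*np.cos(t)+np.array([0,0,np.sin(t)]);z=U*np.sin(t)-np.array([0,0,np.cos(t)])
    return R.from_matrix(np.c_[x,np.cross(z,x),z]).as_rotvec()
E
python3 - <<'E'
from h import *
from rig import manip
o=down(np.radians(144));p=np.array([.502,.335,0])
manip.command_gripper(.062,40)
manip.move_to(p+[0,0,.14],o);f0=np.array(manip.get_contact_force())
manip.servo_line(p+[0,0,.058],rate=.08);print("df",np.array(manip.get_contact_force())-f0,manip.get_position())
manip.command_gripper(.02,40);print("w",manip.get_width(),manip.get_grip_force(),manip.get_position())
manip.servo_line(p+[0,0,.24],rate=.15);manip.hold(.2);print("lift df",np.array(manip.get_contact_force())-f0,manip.get_width(),manip.get_time())
f0=None
manip.move_to(tr(-.085,0,.16),rot(A));manip.hold(.2);print(totr(manip.get_position()),manip.get_contact_force(),manip.get_time())
wrist(manip,"w_held")
E
```

```text
df [-0.62550857  0.27111981  0.25543654] [0.50234729 0.33524043 0.05850677]
w 0.028415222855119483 39.157365560531616 [0.50240456 0.33526296 0.05864335]
lift df [-0.7179002   0.09354229 -4.17082357] 0.02841060601834256 8.2083
[-0.08528204 -0.00068184  0.15988714] [ 0.18603813 -0.23463603 -2.69906329] 10.2
```

View pics/w_held.png

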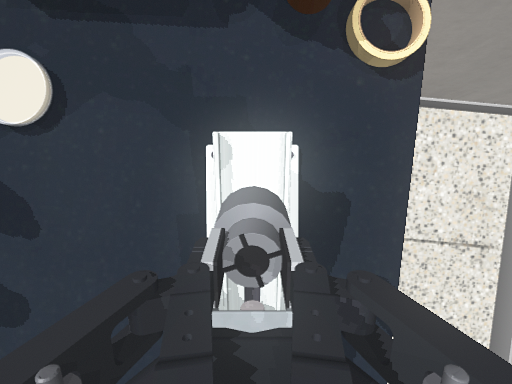

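The puck is held square by the neck (bore at 252,260) and sits centred over the bay (chute edges u 213-292). Next is a guarded descent.

```bash
python3 - <<'E'
from h import *
from rig import manip
F=lambda:np.mean([ (manip.hold(.02),np.array(manip.get_contact_force()))[1] for _ in range(3)],0)
manip.servo_line(tr(-.085,0,.066),rate=.1);manip.hold(.15);f0=F()
z=.066
while z>.0535:
    z-=.0008;manip.servo_line(tr(-.085,0,z),rate=.02);f=(F()-f0);n=f@TZ
    if n>2.0: break
print("z",z,totr(manip.get_position()),"f n/x/y",n,f@TX,f@TYv)
manip.command_gripper(.05);print("w",manip.get_width(),manip.get_grip_force())
manip.hold(.5);print(manip.get_time())
manip.servo_line(tr(-.085,0,.15),rate=.15);manip.hold(.1);print(manip.get_contact_force())
wrist(manip,"w_placed");print(manip.get_time())
E
```

```text
z 0.05800000000000001 [-0.08519401  0.00011782  0.05829276] f n/x/y 6.184850080665519 0.6048260662140647 -0.06651597021201883
w 0.0496332577248973 0.0
15.3833
[ 0.19994124  0.46549082 -0.21613354]
16.3
```

View pics/w_placed.png

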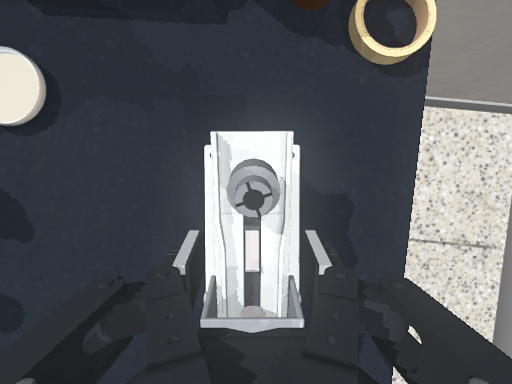

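```bash
cat > push.py <<'E'
from h import *
from rig import manip
def F(n=3): return np.mean([(manip.hold(.015),np.array(manip.get_contact_force()))[1] for _ in range(n)],0)
T=np.radians(7)
def at(x,z=.0378,y=0): return tr(x,y,z)
E
python3 - <<'E'
from push import *
c=pickle.load(open("w_placed.pkl","rb"));o,d=ray(c,np.array(c["cam_to_world"]),253.5,199.5);s=(.054-(o-TO)@TZ)/(d@TZ);print("puck tr",totr(o+s*d));px,py=totr(o+s*d)[:2]
manip.command_gripper(0.0,40);print("w",manip.get_width())
x0=px-.023-.011-.0027-.012
manip.move_to(at(x0,.12),rot(T));manip.servo_line(at(x0),rate=.08);manip.hold(.2);f0=F(5)
print(totr(manip.get_position()),manip.get_time())
x=x0;log=[]
while x<.012-.037:      # puck centre nominally reaches +12 mm
    x+=.003;manip.servo_line(at(x),rate=.03);f=np.array(manip.get_contact_force())-f0;log.append((round(x*1e3,1),round(-f@TX,2),round(f@TZ,2)))
    if -f@TX>6: print("early");break
print(log);print(totr(manip.get_position()),manip.get_time(),manip.get_contact_force())
np.save("f0.npy",f0)
wrist(manip,"w_push")
E
```

```text
puck tr [-0.08336748  0.0010265   0.054     ]
w -0.00021988241941502806
[-1.32296984e-01  1.00483297e-04  3.81772112e-02] 18.625
[(np.float64(-129.1), np.float64(-0.89), np.float64(-0.34)), (np.float64(-126.1), np.float64(-0.66), np.float64(0.64)), (np.float64(-123.1), np.float64(-0.19), np.float64(-0.96)), (np.float64(-120.1), np.float64(-0.22), np.float64(0.12)), (np.float64(-117.1), np.float64(-0.35), np.float64(-0.46)), (np.float64(-114.1), np.float64(-0.08), np.float64(-0.83)), (np.float64(-111.1), np.float64(-0.02), np.float64(0.19)), (np.float64(-108.1), np.float64(0.54), np.float64(-0.25)), (np.float64(-105.1), np.float64(0.19), np.float64(-0.0)), (np.float64(-102.1), np.float64(-0.58), np.float64(-0.46)), (np.float64(-99.1), np.float64(0.06), np.float64(0.45)), (np.float64(-96.1), np.float64(-0.71), np.float64(0.24)), (np.float64(-93.1), np.float64(-0.25), np.float64(-0.25)), (np.float64(-90.1), np.float64(-1.03), np.float64(0.39)), (np.float64(-87.1), np.float64(-0.37), np.float64(-1.03)), (np.float64(-84.1), np.float64(0.23), np.float64(-0.15)), (np.float64(-81.1), np.floa
[... 526 characters left out ...]
4(0.9), np.float64(-0.33)), (np.float64(-51.1), np.float64(-0.39), np.float64(-0.94)), (np.float64(-48.1), np.float64(0.56), np.float64(-0.72)), (np.float64(-45.1), np.float64(-0.1), np.float64(0.09)), (np.float64(-42.1), np.float64(0.52), np.float64(-0.43)), (np.float64(-39.1), np.float64(-0.56), np.float64(0.3)), (np.float64(-36.1), np.float64(0.88), np.float64(0.54)), (np.float64(-33.1), np.float64(0.82), np.float64(0.32)), (np.float64(-30.1), np.float64(-0.19), np.float64(-1.25)), (np.float64(-27.1), np.float64(0.43), np.float64(-1.07)), (np.float64(-24.1), np.float64(-0.11), np.float64(0.24))]
[-2.37434727e-02 -5.63277502e-05  3.77852008e-02] 27.625 [-0.10059543 -0.00185093  0.4988529 ]
```

View pics/w_push.png

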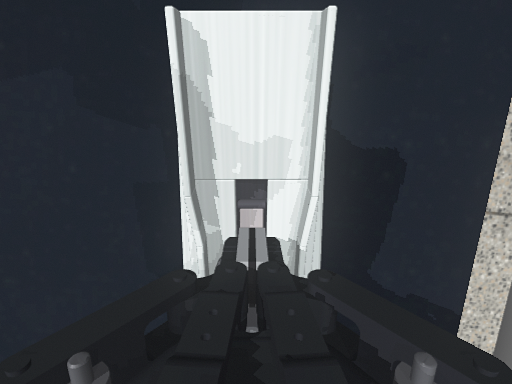

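The puck has left the bay and is hidden ahead of the closed fingers (tips at ~252,235), and it slides with little force. Next are fine steps, watching for the stop.

```bash
python3 - <<'E'
from push import *
f0=np.load("f0.npy");x=-.0241;log=[]
while x<.035:
    x+=.0007;manip.servo_line(at(x),rate=.02);f=F(4)-f0;log.append((x*1e3,totr(manip.get_position())[0]*1e3,-f@TX))
    if log[-1][2]>4.5: break
L=np.array(log);np.save("log.npy",L)
print(np.round(L[:,2],1).tolist());print(np.round(L[-8:],2).tolist(),manip.get_time())
E
```

```text
[0.8, 0.7, 1.1, 0.0, 0.6, 0.8, 1.0, 0.7, 0.8, 0.7, 0.7, 0.4, 0.9, 0.7, 0.5, 0.8, 0.8, 1.0, 0.9, 0.6, 0.6, 0.7, 0.7, 0.7, 0.7, 1.1, 2.1, 2.9, 4.5, 4.8]
[[-8.0, -7.93, 0.74], [-7.3, -7.26, 0.73], [-6.6, -6.56, 0.71], [-5.9, -5.98, 1.09], [-5.2, -5.41, 2.07], [-4.5, -4.76, 2.91], [-3.8, -4.11, 4.49], [-3.1, -3.4, 4.76]] 37.175
```

Contact with the stop began at about x = -6.1 mm and the slope matches 1.6 N/mm. I'll press to about 5.7 mm, then back off and check that the force vanishes quickly.

```bash
python3 - <<'E'
from push import *
f0=np.load("f0.npy");x=-.0031;on=-6.15;log=[]
while 1:
    x+=.0004;manip.servo_line(at(x),rate=.02);f=F(4)-f0;a=totr(manip.get_position())[0]*1e3;log.append((a-on,-f@TX))
    if log[-1][1]>10.5 or a-on>5.7: break
print(np.round(log,2).tolist(),manip.get_time());log=[]
for i in range(9):
    x-=.0004;manip.servo_line(at(x),rate=.02);f=F(4)-f0;a=totr(manip.get_position())[0]*1e3;log.append((a-on,-f@TX))
print(np.round(log,2).tolist(),manip.get_time())
E
```

```text
[[3.08, 4.81], [3.33, 5.41], [3.61, 5.79], [3.84, 6.05], [4.12, 6.52], [4.38, 6.77], [4.63, 7.26], [4.88, 7.29], [5.14, 7.57], [5.41, 7.93], [5.7, 8.14], [5.93, 8.59]] 40.975
[[5.76, 8.12], [5.58, 7.71], [5.37, 7.49], [5.15, 6.69], [4.99, 6.41], [4.75, 6.18], [4.57, 5.43], [4.37, 5.45], [4.21, 4.81]] 43.825
```

```bash
python3 - <<'E'
from push import *
f0=np.load("f0.npy");x=-.0031+.0048;on=-6.15;log=[]
manip.servo_line(at(x),rate=.02)
while 1:
    x+=.0004;manip.servo_line(at(x),rate=.02);f=F(3)-f0;a=totr(manip.get_position())[0]*1e3;log.append((a-on,-f@TX))
    if log[-1][1]>11 or a-on>7.6: break
print(np.round(log,2).tolist(),manip.get_time());log=[]
for i in range(5):
    x-=.0006;manip.servo_line(at(x),rate=.02);f=F(3)-f0;a=totr(manip.get_position())[0]*1e3;log.append((a-on,-f@TX))
print(np.round(log,2).tolist(),manip.get_time())
E
```

```text
[[6.35, 8.35], [6.53, 9.34], [6.81, 9.52], [7.03, 9.89], [7.3, 9.81], [7.54, 10.8], [7.79, 11.2]] 46.2583
[[7.34, 10.68], [6.98, 10.06], [6.6, 9.51], [6.25, 9.43], [5.93, 8.98]] 47.7583
```

The first back-off never went beyond the caught position (stop at 3-5 mm), so it proves nothing either way. I'll retreat further and watch for a sharp drop.

```bash
python3 - <<'E'
from push import *
f0=np.load("f0.npy");x=.0015;on=-6.15;log=[]
while len(log)<14:
    x-=.0006;manip.servo_line(at(x),rate=.02);f=F(3)-f0;p=totr(manip.get_position())*1e3;log.append((p[0]-on,-f@TX,f@TYv,f@TZ,p[2]))
    if log[-1][1]<.5: break
print(np.round(log,2).tolist(),x,manip.get_time())
E
```

```text
[[5.59, 7.87, 0.74, -1.93, 38.01], [5.26, 7.87, 0.81, -1.45, 37.98], [4.91, 6.7, 0.51, -0.88, 37.93], [4.63, 6.26, 1.11, -1.25, 37.87], [4.35, 5.11, 0.95, -0.94, 37.83], [4.07, 4.35, 0.42, -0.31, 37.8], [3.73, 3.24, 0.79, 0.34, 37.76], [3.31, 2.47, 0.92, 0.34, 37.74], [2.91, -0.23, -0.29, -0.29, 37.65]] -0.003899999999999999 50.4583
```

```bash
python3 - <<'E'
from push import *
f0=np.load("f0.npy");on=-6.15;log=[]
x=-.0075;manip.servo_line(at(x),rate=.03);manip.hold(.1)
while x<-.001:
    x+=.0008;manip.servo_line(at(x),rate=.02);f=F(3)-f0;log.append((totr(manip.get_position())[0]*1e3-on,-f@TX))
    if log[-1][1]>1.6: break
print(np.round(log,2).tolist(),x,manip.get_time())
E
```

```text
[[-0.45, -0.23], [0.3, 0.04], [1.07, -0.18], [1.94, -0.81], [2.67, -0.02], [3.2, 1.22], [3.45, 4.11]] -0.0018999999999999985 52.925
```

There was no contact until 3.1 mm, so the puck did not follow the fingers back: the catch holds it. I'll withdraw and look once before handing in.

```bash
python3 - <<'E'
from push import *
manip.servo_line(at(-.035),rate=.05);manip.servo_line(at(-.06,.11),rate=.15);manip.hold(.1)
print(manip.get_contact_force(),manip.get_time());wrist(manip,"w_end")
E
```

```text
[-0.50271275  0.45662878 -0.33394105] 54.4917
```

View pics/w_end.png

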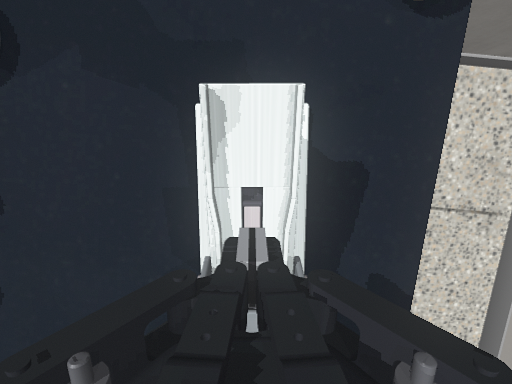

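The view shows the fingers clear of the chute floor. The puck is hidden behind them under the hood, and the bay is empty. The force probe already showed the puck is held, so I'm handing in.

```bash
python3 -c "
from rig import manip
print(manip.sign_off())"
```

```text
the job is handed in; nothing more can be done
None
```

I handed the job in at about 54 s; no verdict came back. The puck appears caught under the hood: after I backed off, it stayed about 3 mm into the stop's travel with no finger on it. I judged this by feel only, because the fingers hid the puck and catch in the last picture.

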